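Set the stock tags of the lathe blanks

TASK

The hinged tags in front of the bins of lathe blanks are out of date: push them over with a fingertip so that only the full bins' tags lean back towards their bin with the round disc facing up, and the tags of the empty and part-full bins lean towards the robot with the bar facing up. Push gently, do not pinch the tags, and leave the loose blank, the bushing, the oil bottle and the chuck key where they are.

Things in the scene. Friction and masses are not known exactly. Their poses are not given: they have to be found in the camera images.
- rack: fixed plywood plate, 330 (x) by 450 mm (y), 12 mm thick, position and yaw vary. Origin on the table under the common hinge line of the four tags; +x points from tags to bins, y runs along the row. Four tag stands 100 mm apart along y; behind each, centre about 130 mm along +x, a bin. Plate reaches 120 mm before, 210 mm behind the hinge line, where a back board stands 50 mm high.
- stand_A: fixed steel stand of one tag, anywhere in the row, all alike. 50 (x) by 84 mm (y); origin at the centre of its underside, 12 mm above the table; axes parallel to the rack's. The tag's hinge is a level rod along y, right above the origin, 70 mm above the table; all of the stand lies below 82 mm above the table. Its bin is the one about 130 mm along +x.
- tag_A (a joint): tag on stand_A: white 50 g flap 60 mm wide, 70 long, 4 thick, hinged at its lower edge, swings freely. 0 rad: leans 40 deg from upright on its stop towards the robot (-x), black bar up; 0.70 upright; 1.40 leans on its stop to the bin (+x), black round disc up. Falls over once past upright. At rest its free edge is 45 mm beside the hinge, 124 mm above the table; upright 140 mm.
- edge_A (a point): middle of the free edge of the tag on stand_A
- stand_B: fixed steel stand of one tag, anywhere in the row, all alike. 50 (x) by 84 mm (y); origin at the centre of its underside, 12 mm above the table; axes parallel to the rack's. The tag's hinge is a level rod along y, right above the origin, 70 mm above the table; all of the stand lies below 82 mm above the table. Its bin is the one about 130 mm along +x.
- tag_B (a joint): tag on stand_B: white 50 g flap 60 mm wide, 70 long, 4 thick, hinged at its lower edge, swings freely. 0 rad: leans 40 deg from upright on its stop towards the robot (-x), black bar up; 0.70 upright; 1.40 leans on its stop to the bin (+x), black round disc up. Falls over once past upright. At rest its free edge is 45 mm beside the hinge, 124 mm above the table; upright 140 mm.
- edge_B (a point): middle of the free edge of the tag on stand_B
- stand_C: fixed steel stand of one tag, anywhere in the row, all alike. 50 (x) by 84 mm (y); origin at the centre of its underside, 12 mm above the table; axes parallel to the rack's. The tag's hinge is a level rod along y, right above the origin, 70 mm above the table; all of the stand lies below 82 mm above the table. Its bin is the one about 130 mm along +x.
- tag_C (a joint): tag on stand_C: white 50 g flap 60 mm wide, 70 long, 4 thick, hinged at its lower edge, swings freely. 0 rad: leans 40 deg from upright on its stop towards the robot (-x), black bar up; 0.70 upright; 1.40 leans on its stop to the bin (+x), black round disc up. Falls over once past upright. At rest its free edge is 45 mm beside the hinge, 124 mm above the table; upright 140 mm.
- edge_C (a point): middle of the free edge of the tag on stand_C
- stand_D: fixed steel stand of one tag, anywhere in the row, all alike. 50 (x) by 84 mm (y); origin at the centre of its underside, 12 mm above the table; axes parallel to the rack's. The tag's hinge is a level rod along y, right above the origin, 70 mm above the table; all of the stand lies below 82 mm above the table. Its bin is the one about 130 mm along +x.
- tag_D (a joint): tag on stand_D: white 50 g flap 60 mm wide, 70 long, 4 thick, hinged at its lower edge, swings freely. 0 rad: leans 40 deg from upright on its stop towards the robot (-x), black bar up; 0.70 upright; 1.40 leans on its stop to the bin (+x), black round disc up. Falls over once past upright. At rest its free edge is 45 mm beside the hinge, 124 mm above the table; upright 140 mm.
- edge_D (a point): middle of the free edge of the tag on stand_D
- bin_1: fixed grey plastic bin, 80 by 80 mm, 40 mm high, open on top, on the rack behind one of the tags; full: nine steel blanks standing in it, three by three. Blanks are 20 mm across and their tops stand 57 mm above the table. Origin at the centre of the bin's underside. Which bin stands behind which tag changes every time.
- bin_2: fixed grey plastic bin, 80 by 80 mm, 40 mm high, open on top, on the rack behind one of the tags; full: nine steel blanks standing in it, three by three. Blanks are 20 mm across and their tops stand 57 mm above the table. Origin at the centre of the bin's underside. Which bin stands behind which tag changes every time.
- bin_3: fixed grey plastic bin, 80 by 80 mm, 40 mm high, open on top, on the rack behind one of the tags; only part full: two steel blanks, the rest bare. Blanks are 20 mm across and their tops stand 57 mm above the table. Origin at the centre of the bin's underside. Which bin stands behind which tag changes every time.
- bin_4: fixed grey plastic bin, 80 by 80 mm, 40 mm high, open on top, on the rack behind one of the tags; empty. Blanks are 20 mm across and their tops stand 57 mm above the table. Origin at the centre of the bin's underside. Which bin stands behind which tag changes every time.
- blank: bystander: loose upright steel blank, 22 mm across, 42 mm high, on the rack before the tags (its top 54 mm above the table); origin at the centre of its underside
- bushing: bystander: loose brass bushing, 34 mm across, 26 mm high, on the rack before the tags (top 38 mm above the table); origin at the centre of its underside
- oil: bystander: loose white oil bottle, 54 mm across, 130 mm high, on the table beside the rack (+y side); origin at the centre of its underside
- chuck_key: bystander: loose steel T-shaped chuck key lying on the table beside the rack (-y side), 85 mm by 110 mm, 18 mm high; origin on the table near its square end

How it is judged:
By the outcome, as a careful person would: the job done as asked, in the order asked, and still so for the second after the job is handed in, with the robot touching nothing.
It also fails if it takes over 51 s, if anything falls off the work surface, if the arm or the gripper's body presses on something with over 40 N, if the wrist force passes 120 N, or if a joint passes its speed limit or range.

ROBOT

A 7-joint arm with a two-finger parallel gripper is mounted at the origin on the work surface. World frame = base frame: x ahead of the robot, y to its left, z up, the work surface at z = 0. Lengths are in m, angles in degrees, forces in N, time in s.
With the tool pointing down it reaches from about 0.375 to 0.925 m from the base axis. Payload 3.1 kg.
Tool frame: the origin (TCP) lies between the finger pads; the fingertips stand 25 mm ahead of it and the grasp point (between the pads) lies 6 mm ahead of it; x points along the fingers, y is the direction in which the jaws open and shut, and the axes are right-handed (so a half turn about x gives the same grasp; the last joint's range is limited). The gripper opens to 85 mm and grips with 20 to 120 N. Pads are 22 mm wide; open, the fingers measure 114 mm over their backs; the gripper's body (76 mm by 85 mm) begins 54 mm behind the grasp point. The pads swing forward as they close: fully open they stand 13 mm farther back than shut.
Start: joints at [59.427, 21.939, 2.515, 91.553, -1.026, 66.532, -2.859], TCP at [0.274, -0.589, 0.256] pointing down, gripper open.
Joint ranges: [-149.38, 149.38], [-23.57, 123.04], [-84.95, 90], [0, 143.3], [-89.99, 269.99], [3.08, 112.72], [-163.45, 163.45]. Speed limits (degrees/s): [159.86, 159.86, 180, 180, 180, 180, 180].

INTERFACE

Orientations are given as a 3x3 rotation matrix whose columns are the frame's x, y, z axes.
In Python, from rig import bot gives the robot as it stands. The module is installed in compiled form; this text tells all that it offers.
- The arm moves only by the tool play_rows, never from a script. Its argument "steps" is one flat list of numbers, 7 for each row, row after row: the finger opening in mm, from 0 to 85.4, then the shift along the tool's x, y, z in units of 40 mm (1.0 is 40 mm), then the turn, a rotation vector about the tool's x, y, z in units of 5 degrees (1.0 is 5 degrees). A call has 1 to 12 rows; each row shifts and turns the commanded pose from where the row before left it, along the tool's axes as they then stand; what a row does not reach is not made up. A row lasts 1/12 s, in which the tool goes at most 41.7 mm and 7.16 degrees, less where a joint would pass 70% of its speed; a pose out of reach is approached as far as the arm can. A call is refused whole if a number of a shift passes 1 or a number of a turn 1, either way. A call with a gripper value outside its range is refused whole. The fingers move at their own pace and stop on an object; the grip force is fixed at half the most. Time passes only in rows, so rows that do not move let the fingers close. It gives the time, the measured TCP pose, the force and the opening at its end, in the units of the state.
- bot.state(): the state, without advancing time (a new reading comes with each control period).
- bot.get_image(name): name is "scene" or "side" or "wrist"; returns a dict with "image" (384x512x3 uint8, red, green, blue), "depth" (384x512 float32, m along the optical axis (not along the pixel's ray), 0 where there is no reading), "camera_matrix" (3x3 intrinsics, pixels), "eye" and "rotation" of the camera in the world. Camera axes: x right, y down, z forward; pixel columns grow to the right and rows downward; lengths in m; the calibration is good to about 2 mm. A picture is of the moment at which its call begins.
- bot.hand_in(): hands the job in, once; it reports no verdict.
The state is a dict: "time_s": time; "qpos": joint angles; "joint_vel": joint speeds; "joint_efforts": joint torques, N m; "position": TCP position; "orientation": TCP orientation; "force": force on the tool from outside, world axes, zero at the start; "torque": the same for the moment, N m; "opening": finger opening in m.
Only numpy, scipy, OpenCV 4.12 (cv2) and the standard library are available. Lean on these libraries where they do the work, as an engineer would, in place of code of your own. Each camera call takes 0.05 s, during which the arm holds its last target.

## Working session

There is one attempt and no reset: what is moved stays moved. The work goes in short steps, Python scripts to look and compute and a tool call to move; the robot and the scene stay as the last step left them, time stands still between calls to the robot, and variables do not carry over. Pictures are saved under pics/ and viewed, and the job is handed in when it is done.

Besides the shell and the picture viewer there is one more tool, called as name(argument=value, ...) on one line, values as JSON. play_rows: Moves the arm, as the interface text tells. Its arguments: {"type":"object","properties":{"steps":{"type":"array"}},"required":["steps"]}

```bash
mkdir -p pics; cat > h.py <<'E'
import numpy as np,cv2
from rig import bot
def snap(n,f):
    d=bot.get_image(n); cv2.imwrite('pics/'+f+'.png',d['image'][:,:,::-1]); np.savez('pics/'+f+'.npz',**{k:np.asarray(v) for k,v in d.items()}); return d
def cloud(f):
    d=np.load('pics/'+f+'.npz'); z=d['depth']; K=d['camera_matrix']
    v,u=np.mgrid[:z.shape[0],:z.shape[1]]
    p=np.stack([(u-K[0,2])/K[0,0]*z,(v-K[1,2])/K[1,1]*z,z],-1)
    return p@d['rotation'].T+d['eye'],d
E
python3 - <<'E'
from h import *
for n in ('scene','side','wrist'):
    d=snap(n,n+'0'); print(n,d['eye'],d['rotation'].round(3).tolist())
s=bot.state(); print(s['time_s'],s['position'],s['orientation'],s['opening'],s['force'])
a=[cv2.imread('pics/%s0.png'%n) for n in ('scene','side','wrist')]
E
```

```text
scene [ 1.12971375 -0.52130415  1.14260797] [[0.702, 0.577, -0.418], [0.712, -0.562, 0.42], [0.007, -0.593, -0.806]]
side [0.25413858 0.58735573 0.89416007] [[-0.861, -0.391, 0.325], [-0.508, 0.663, -0.549], [-0.001, -0.638, -0.77]]
wrist [ 0.34844498 -0.55431583  0.37269706] [[0.421, -0.86, -0.287], [-0.907, -0.4, -0.131], [-0.003, 0.316, -0.949]]
0.15 [ 0.27408281 -0.58862417  0.25516706] [[-9.89475148e-04  4.22170562e-01 -9.06515878e-01]
 [ 1.85157439e-03 -9.06513995e-01 -4.22171706e-01]
 [-9.99997796e-01 -2.09621000e-03  1.15292868e-04]] 0.08558876988615256 [ 0.48855415 -0.91725236  0.46672378]
```

View pics/scene0.png

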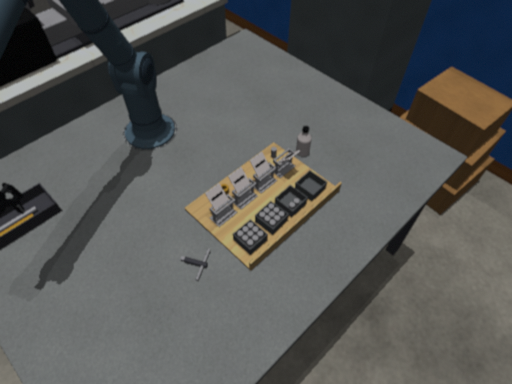

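View pics/side0.png

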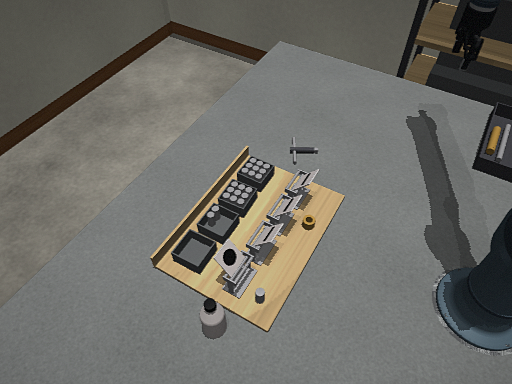

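Side view: bins from -y (255,172) full, (238,195) full, (217,222) two blanks, (194,250) empty. The tag at (230,258) shows its disc and the other three lean to the robot. Next I'll measure the rack.

```bash
python3 - <<'E'
from h import *
for n,(x0,y0,x1,y1) in dict(side0=(140,130,360,340),scene0=(170,120,350,280)).items():
    im=cv2.imread(f'pics/{n}.png')[y0:y1,x0:x1]; cv2.imwrite(f'pics/{n}z.png',cv2.resize(im,None,fx=3.5,fy=2.8 if 0 else 3.5)[:600,:800])
P={}
for n in ('side0','scene0'):
    p,d=cloud(n); P[n]=p
    m=(p[...,2]>.004)&(p[...,2]<.02)&(d['depth']>0)&(p[...,0]>.3)&(p[...,0]<1)&(abs(p[...,1])<.5)
    im=d['image'].astype(int); m&=(im[...,0]-im[...,2]>40)
    q=p[m][:,:2].astype(np.float32); r=cv2.minAreaRect(q); print(n,m.sum(),np.median(p[m][:,2]),r,cv2.boxPoints(r).round(3).tolist())
    # high points: tag edges
    m=(p[...,2]>.105)&(p[...,2]<.15)&(d['depth']>0)&(p[...,0]>.3)&(p[...,0]<.9)&(abs(p[...,1])<.4)
    k,l,st,c=cv2.connectedComponentsWithStats(m.astype(np.uint8))
    for i in range(1,k):
        if st[i,4]>8: w=p[l==i]; print(i,st[i,4],w.mean(0).round(3),w.min(0).round(3),w.max(0).round(3))
E
```

```text
side0 9299 0.011013846353597034 ((0.5626242756843567, 0.08179846405982971), (0.3238828778266907, 0.4528947174549103), 0.31339454650878906) [[0.39899998903274536, 0.3070000112056732], [0.4020000100135803, -0.1459999978542328], [0.7260000109672546, -0.14399999380111694], [0.7229999899864197, 0.3089999854564667]]
1 94 [ 0.483 -0.064  0.117] [ 0.475 -0.098  0.105] [ 0.495 -0.036  0.126]
2 113 [0.483 0.035 0.116] [0.475 0.003 0.105] [0.495 0.063 0.126]
3 134 [0.483 0.134 0.116] [0.475 0.102 0.105] [0.496 0.163 0.125]
4 261 [0.556 0.234 0.115] [0.544 0.202 0.105] [0.566 0.263 0.126]
5 162 [0.507 0.357 0.126] [0.496 0.342 0.105] [0.521 0.368 0.132]
scene0 3594 0.009872115812664561 ((0.5621132254600525, 0.0825091153383255), (0.32464560866355896, 0.4548340439796448), 0.8771896362304688) [[0.3959999978542328, 0.3070000112056732], [0.40299999713897705, -0.1469999998807907], [0.7279999852180481, -0.1420000046491623], [0.7210000157356262, 0.31200000643730164]]
1 55 [0.515 0.351 0.122] [0.499 0.343 0.105] [0.526 0.369 0.132]
2 38 [0.562 0.228 0.117] [0.55  0.201 0.106] [0.57  0.26  0.127]
3 106 [0.487 0.131 0.114] [0.475 0.1   0.105] [0.499 0.163 0.127]
5 116 [0.488 0.029 0.114] [0.477 0.001 0.105] [0.501 0.061 0.127]
6 119 [ 0.488 -0.069  0.115] [ 0.477 -0.1    0.106] [ 0.499 -0.039  0.125]
```

```bash
ls pics
```

```text
scene0.npz
scene0.png
scene0z.png
side0.npz
side0.png
side0z.png
wrist0.npz
wrist0.png
```

View pics/side0z.png

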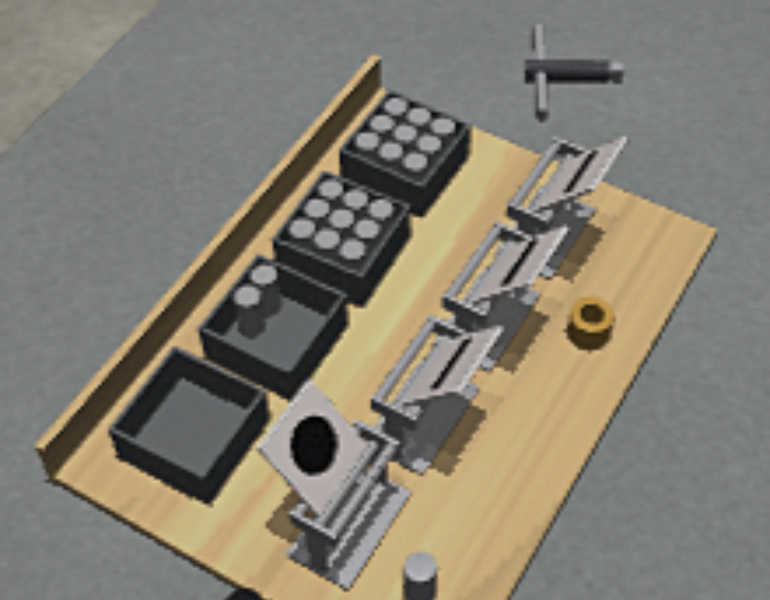

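```bash
python3 - <<'E'
from h import *
for n in ('side0','scene0'):
    p,d=cloud(n)
    for nm,(z0,z1,x0,x1,y0,y1) in dict(front=(.025,.07,.39,.465,-.14,.3),bins=(.03,.065,.58,.70,-.14,.3)).items():
        m=(p[...,2]>z0)&(p[...,2]<z1)&(p[...,0]>x0)&(p[...,0]<x1)&(p[...,1]>y0)&(p[...,1]<y1)
        k,l,st,c=cv2.connectedComponentsWithStats(m.astype(np.uint8))
        for i in range(1,k):
            if st[i,4]>10: w=p[l==i]; print(n,nm,st[i,4],w.min(0).round(3),w.max(0).round(3))
E
```

```text
side0 front 120 [ 0.431 -0.013  0.025] [0.464 0.021 0.04 ]
side0 front 111 [0.441 0.242 0.025] [0.463 0.262 0.055]
side0 bins 735 [ 0.613 -0.111  0.03 ] [ 0.696 -0.027  0.06 ]
side0 bins 850 [ 0.609 -0.01   0.03 ] [0.693 0.077 0.06 ]
side0 bins 584 [0.608 0.09  0.03 ] [0.691 0.173 0.059]
side0 bins 516 [0.611 0.19  0.03 ] [0.695 0.273 0.056]
scene0 front 42 [0.447 0.236 0.025] [0.465 0.262 0.056]
scene0 front 36 [ 0.437 -0.009  0.026] [0.465 0.019 0.042]
scene0 bins 609 [0.611 0.089 0.03 ] [0.698 0.273 0.059]
scene0 bins 586 [ 0.613 -0.01   0.03 ] [0.697 0.074 0.06 ]
scene0 bins 621 [ 0.617 -0.111  0.03 ] [ 0.7   -0.029  0.062]
```

View pics/scene0z.png

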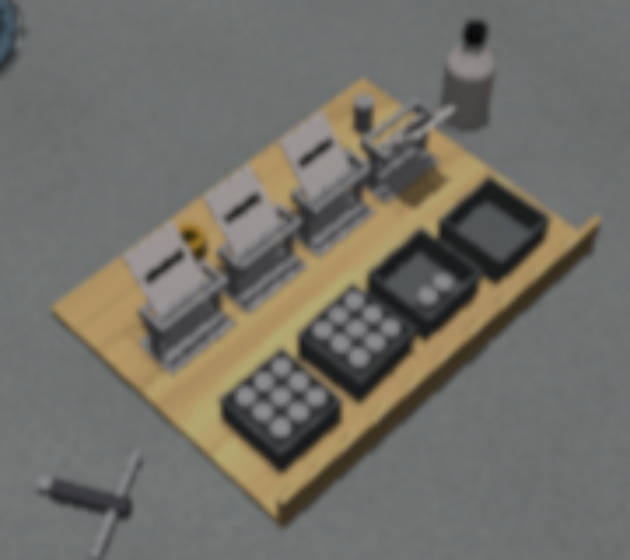

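Hinge line at x≈0.520, yaw about 0.5°. Tag centres in y, measured from the tag edges: -0.067, 0.033, 0.133, 0.232. Tags 1 and 2 (full bins) must go to +x, tag 4 (empty) must go to -x, and tag 3 (part full) stays. First I'll close the fingers and turn the tool square to the rack.

play_rows(steps=[0,0,0,0,1,0,0,0,0,0,0,1,0,0,0,0,0,0,1,0,0,0,0,0,0,1,0,0,0,0,0,0,1,0,0,0,0,-0.73,-0.23,0,0,0,0,0,-0.73,-0.23,0,0,0,0,0,-0.73,-0.23,0,0,0,0,0,-0.73,-0.23,0,0,0,0,0,-0.73,-0.23,0,0,0,0,0,-0.73,-0.23,0,0,0])

```text
time_s: 1.07
position: [0.3297, -0.4124, 0.2559]
orientation: [[-0.0, -0.001, -1.0], [0.0, -1.0, 0.001], [-1.0, -0.0, 0.0]]
force: [0.5, -0.4, -0.3]
opening: 0.0002
```

play_rows(steps=[0,0,-0.73,-0.23,0,0,0,0,0,-0.73,-0.23,0,0,0,0,0,-0.73,-0.23,0,0,0,0,0,-0.73,-0.23,0,0,0,0,0,-0.73,-0.23,0,0,0,0,0,-0.73,-0.23,0,0,0,0,0,-0.73,-0.23,0,0,0,0,0,-0.73,-0.23,0,0,0,0,0,-0.73,-0.23,0,0,0,0,0,-0.73,-0.23,0,0,0,0,0,-0.73,-0.23,0,0,0,0,0,0,0,0,0,0])

```text
time_s: 2.07
position: [0.4327, -0.0859, 0.2565]
orientation: [[0.002, 0.01, -1.0], [0.003, -1.0, -0.01], [-1.0, -0.003, -0.002]]
force: [0.1, -0.0, -0.1]
opening: 0.0001
```

play_rows(steps=[0,0,-0.45,-0.1,0,0,0,0,0.6,0,0,0,0,0,0,0.6,0,0,0,0,0,0,0.6,0,0,0,0,0,0,0.6,0,0,0,0,0,0,0.6,0,0,0,0,0,0,0.15,0,0,0,0,0,0,0,0,0,0,0,0,0,0,0,0,0,0,0])

```text
time_s: 2.82
position: [0.4353, -0.075, 0.1306]
orientation: [[-0.0, -0.001, -1.0], [0.0, -1.0, 0.001], [-1.0, -0.0, 0.0]]
force: [0.5, -0.9, 0.3]
opening: 0.0001
```

```bash
python3 - <<'E'
from h import *
snap('side','side1');snap('scene','scene1')
print(bot.state()['position'])
im=cv2.imread('pics/side1.png')[110:340,140:400]; cv2.imwrite('pics/side1z.png',cv2.resize(im,None,fx=2.6,fy=2.6))
E
```

```text
[ 0.4365062  -0.07514853  0.13181297]
```

View pics/side1z.png

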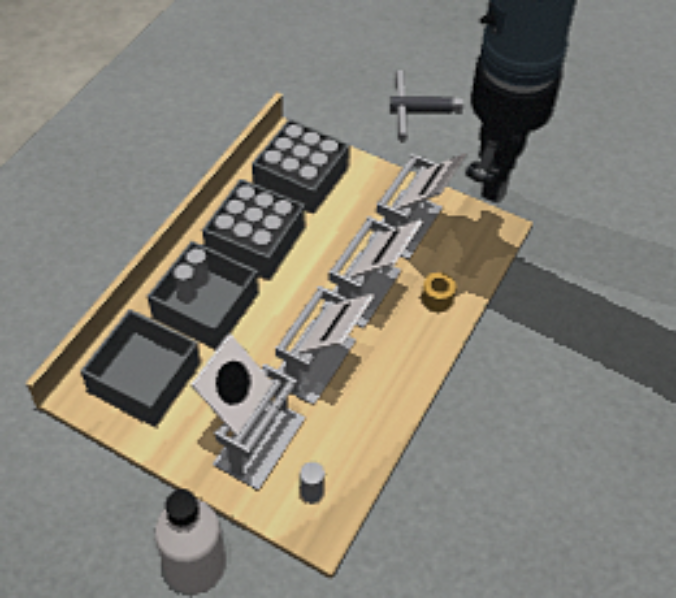

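The shut fingertips at (493,195) in the zoom stand before tag 1, clear of it. I'll check tip height and extent from the depth.

```bash
python3 - <<'E'
from h import *
for n in('side1','scene1'):
    p,d=cloud(n); m=(p[...,0]>.39)&(p[...,0]<.468)&(abs(p[...,1]+.075)<.06)&(p[...,2]>.06)&(p[...,2]<.17)
    w=p[m]; print(n,len(w),w.min(0),w.max(0))
    for a in np.arange(.08,.17,.01):
        q=w[abs(w[:,2]-a)<.005]
        if len(q): print(round(a,3),len(q),q.min(0).round(3),q.max(0).round(3))
E
```

```text
side1 94 [ 0.41857531 -0.08516216  0.1046258 ] [ 0.45078853 -0.03378513  0.16986417]
0.1 2 [ 0.432 -0.071  0.105] [ 0.444 -0.069  0.105]
0.11 11 [ 0.424 -0.081  0.108] [ 0.444 -0.063  0.114]
0.12 26 [ 0.423 -0.077  0.115] [ 0.445 -0.061  0.125]
0.13 15 [ 0.423 -0.081  0.126] [ 0.441 -0.06   0.134]
0.14 2 [ 0.423 -0.082  0.136] [ 0.424 -0.071  0.141]
0.15 10 [ 0.421 -0.085  0.147] [ 0.439 -0.045  0.155]
0.16 19 [ 0.421 -0.068  0.155] [ 0.435 -0.042  0.165]
scene1 155 [ 0.4274167  -0.12022091  0.10760637] [ 0.45334983 -0.03085996  0.16997077]
0.11 8 [ 0.443 -0.085  0.108] [ 0.448 -0.065  0.115]
0.12 16 [ 0.434 -0.09   0.116] [ 0.452 -0.063  0.124]
0.13 19 [ 0.437 -0.09   0.125] [ 0.45  -0.063  0.135]
0.14 13 [ 0.443 -0.091  0.135] [ 0.451 -0.064  0.144]
0.15 24 [ 0.433 -0.097  0.146] [ 0.452 -0.045  0.155]
0.16 55 [ 0.427 -0.115  0.156] [ 0.453 -0.038  0.164]
```

play_rows(steps=[0,0,-0.2,-0.2,0,0,0,0,0,0,-0.2,0,0,0,0,0,0,-0.2,0,0,0,0,0,0,-0.2,0,0,0,0,0,0,-0.2,0,0,0,0,0,0,-0.2,0,0,0,0,0,0,-0.2,0,0,0,0,0,0,-0.2,0,0,0,0,0,0,-0.2,0,0,0,0,0,0,-0.2,0,0,0,0,0,0,-0.2,0,0,0,0,0,0,0,0,0,0])

```text
time_s: 3.92
position: [0.5253, -0.0668, 0.1306]
orientation: [[0.002, -0.0, -1.0], [0.0, -1.0, 0.0], [-1.0, -0.0, -0.002]]
force: [0.9, 0.0, -0.2]
opening: -0.0002
```

```bash
python3 - <<'E'
from h import *
snap('side','side2')
print(bot.state()['position'],bot.state()['force'])
im=cv2.imread('pics/side2.png')[110:340,140:400]; cv2.imwrite('pics/side2z.png',cv2.resize(im,None,fx=2.6,fy=2.6))
E
```

```text
[ 0.5241292  -0.06682689  0.13041119] [-0.23415678 -0.46859947 -0.14135403]
```

View pics/side2z.png

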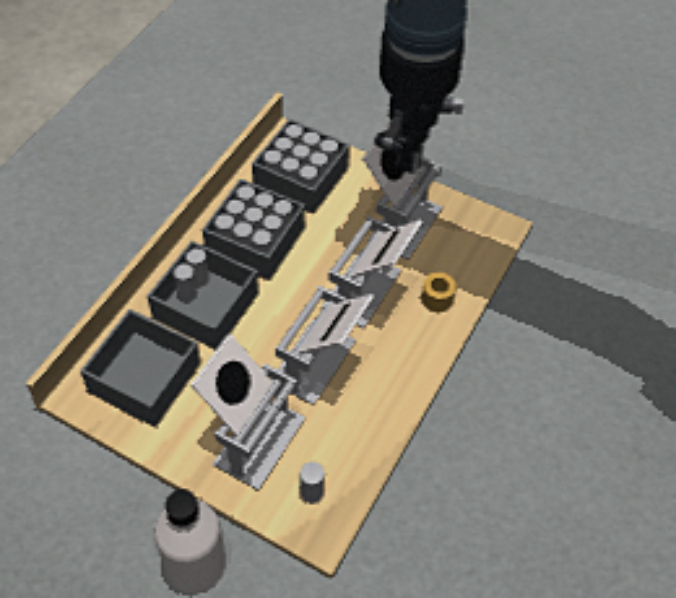

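Tag 1 now leans to its bin. I'll back out, shift to tag 2 and push that.

play_rows(steps=[0,0,0,0.55,0,0,0,0,0,0,0.55,0,0,0,0,0,0,0.55,0,0,0,0,0,0,0.55,0,0,0,0,0,-0.5,0,0,0,0,0,0,-0.5,0,0,0,0,0,0,-0.5,0,0,0,0,0,0,-0.5,0,0,0,0,0,0,-0.5,0,0,0,0,0,0,0,0,0,0,0])

```text
time_s: 4.8
position: [0.4347, 0.0374, 0.1307]
orientation: [[0.001, 0.006, -1.0], [0.002, -1.0, -0.006], [-1.0, -0.002, -0.001]]
force: [-0.1, 1.0, -0.3]
opening: 0.0003
```

play_rows(steps=[0,0,0,-0.2,0,0,0,0,0,0,-0.2,0,0,0,0,0,0,-0.2,0,0,0,0,0,0,-0.2,0,0,0,0,0,0,-0.2,0,0,0,0,0,0,-0.2,0,0,0,0,0,0,-0.2,0,0,0,0,0,0,-0.2,0,0,0,0,0,0,-0.2,0,0,0,0,0,0,-0.2,0,0,0,0,0,0,-0.2,0,0,0,0,0,0,0,0,0,0])

```text
time_s: 5.8
position: [0.5253, 0.0332, 0.1307]
orientation: [[0.002, -0.001, -1.0], [0.001, -1.0, 0.001], [-1.0, -0.001, -0.002]]
force: [0.9, -0.4, -0.2]
opening: -0.0003
```

```bash
python3 - <<'E'
from h import *
snap('side','side3')
print(bot.state()['position'],bot.state()['force'])
im=cv2.imread('pics/side3.png')[110:340,140:400]; cv2.imwrite('pics/side3z.png',cv2.resize(im,None,fx=2.6,fy=2.6))
E
```

```text
[0.52414531 0.03318754 0.13041632] [0.57969115 0.22351568 0.29037549]
```

View pics/side3z.png

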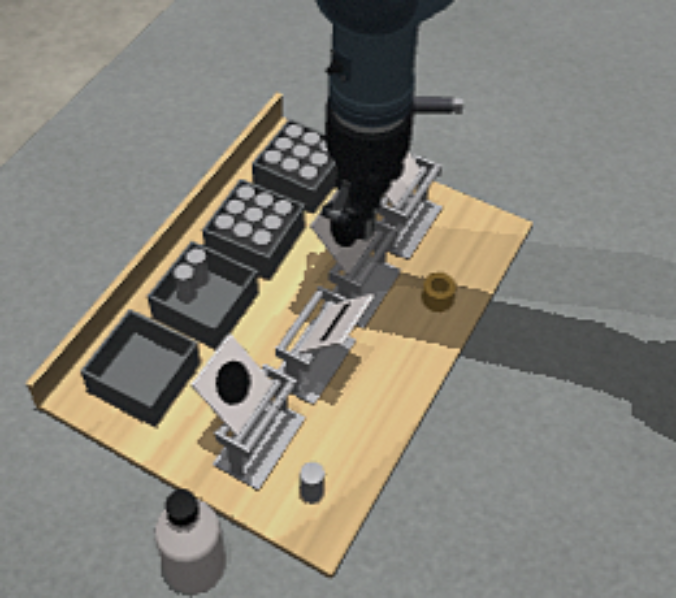

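Tag 2 leans back too. I'll retract, lift, and go over behind tag 4.

play_rows(steps=[0,0,0,0.55,0,0,0,0,0,0,0.55,0,0,0,0,0,0,0.55,0,0,0,0,0,0,0.55,0,0,0,0,-0.7,0,0,0,0,0,0,-0.7,0,0,0,0,0,0,-0.6,0,0,0,0,0,0,0,0,0,0,0,0])

```text
time_s: 6.52
position: [0.4382, 0.0336, 0.2152]
orientation: [[0.01, -0.0, -1.0], [-0.0, -1.0, 0.0], [-1.0, 0.0, -0.01]]
force: [0.4, 0.8, 0.3]
opening: 0.0001
```

play_rows(steps=[0,0,-0.5,-0.43,0,0,0,0,0,-0.5,-0.43,0,0,0,0,0,-0.5,-0.43,0,0,0,0,0,-0.5,-0.43,0,0,0,0,0,-0.5,-0.43,0,0,0,0,0,-0.5,-0.43,0,0,0,0,0,-0.5,-0.43,0,0,0,0,0,-0.5,-0.43,0,0,0,0,0,-0.5,-0.43,0,0,0,0,0,-0.5,-0.43,0,0,0,0,0,0,0,0,0,0,0,0,0,0,0,0,0])

```text
time_s: 7.52
position: [0.6066, 0.2347, 0.2092]
orientation: [[-0.002, 0.002, -1.0], [0.001, -1.0, -0.002], [-1.0, -0.001, 0.002]]
force: [0.1, -0.2, -0.2]
opening: -0.0001
```

```bash
python3 - <<'E'
from h import *
snap('scene','scene4');snap('side','side4')
print(bot.state()['position'],bot.state()['force'])
im=cv2.imread('pics/scene4.png')[90:290,160:360]; cv2.imwrite('pics/scene4z.png',cv2.resize(im,None,fx=3,fy=3))
p,d=cloud('scene4')
m=(p[...,2]>.105)&(p[...,2]<.15)&(p[...,0]>.45)&(p[...,0]<.6)&(abs(p[...,1]-.08)<.2)
k,l,st,c=cv2.connectedComponentsWithStats(m.astype(np.uint8))
for i in range(1,k):
    if st[i,4]>8: w=p[l==i]; print(w.mean(0).round(3),w.min(0).round(3),w.max(0).round(3))
E
```

```text
[0.6063175  0.23202913 0.20931752] [-0.41653421  0.246492    0.71979399]
[0.561 0.229 0.115] [0.55  0.201 0.106] [0.569 0.262 0.124]
[0.487 0.131 0.115] [0.477 0.098 0.105] [0.497 0.161 0.126]
[0.562 0.03  0.116] [0.55  0.001 0.105] [0.571 0.062 0.125]
[ 0.563 -0.07   0.117] [ 0.552 -0.099  0.106] [ 0.571 -0.038  0.125]
```

View pics/scene4z.png

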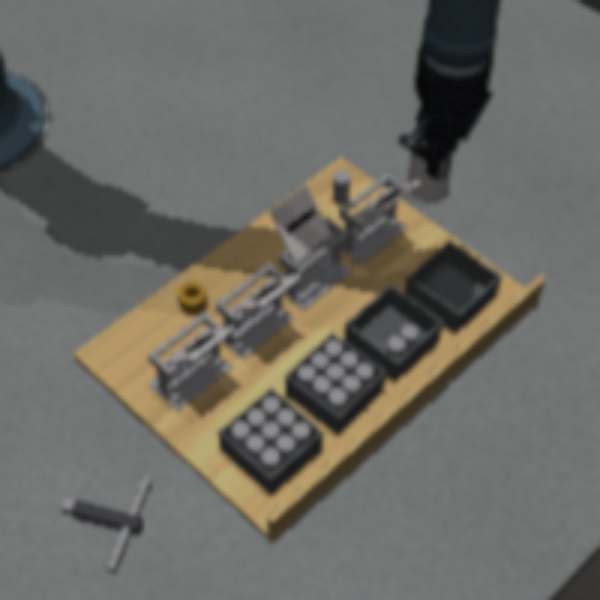

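Tags 1 and 2 lean to their bins (edges x≈0.57), tag 3 to the robot, and the tool is above and behind tag 4. Next: down 79 mm, then push towards -x.

play_rows(steps=[0,0.4,0,0,0,0,0,0,0.4,0,0,0,0,0,0,0.4,0,0,0,0,0,0,0.4,0,0,0,0,0,0,0.35,0,0,0,0,0,0,0,0,0,0,0,0,0,0,0,0,0,0,0])

```text
time_s: 8.2
position: [0.6063, 0.2316, 0.1314]
orientation: [[-0.002, -0.001, -1.0], [-0.002, -1.0, 0.001], [-1.0, 0.002, 0.002]]
force: [0.6, -0.3, 0.3]
opening: 0.0003
```

play_rows(steps=[0,0,0,0.2,0,0,0,0,0,0,0.2,0,0,0,0,0,0,0.2,0,0,0,0,0,0,0.2,0,0,0,0,0,0,0.2,0,0,0,0,0,0,0.2,0,0,0,0,0,0,0.2,0,0,0,0,0,0,0.2,0,0,0,0,0,0,0.2,0,0,0,0,0,0,0.2,0,0,0,0,0,0,0.2,0,0,0,0,0,0,0,0,0,0])

```text
time_s: 9.2
position: [0.5169, 0.2333, 0.132]
orientation: [[-0.002, 0.001, -1.0], [-0.001, -1.0, -0.001], [-1.0, 0.001, 0.002]]
force: [-1.0, 0.0, -0.4]
opening: 0.0001
```

```bash
python3 - <<'E'
from h import *
snap('side','side5')
print(bot.state()['position'],bot.state()['force'])
im=cv2.imread('pics/side5.png')[110:340,140:400]; cv2.imwrite('pics/side5z.png',cv2.resize(im,None,fx=2.6,fy=2.6))
E
```

```text
[0.51807653 0.23317794 0.13215615] [-0.55255515  0.70707931  0.83929313]
```

View pics/side5z.png

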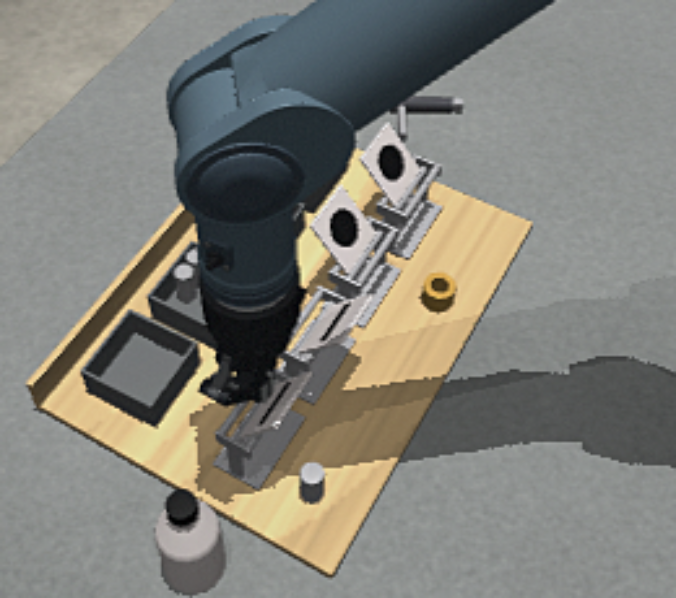

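Tag 4 shows its bar, leaning to the robot. I'll back out to +x, lift well clear, and check.

play_rows(steps=[0,0,0,-0.5,0,0,0,0,0,0,-0.5,0,0,0,0,0,0,-0.5,0,0,0,0,0,0,-0.5,0,0,0,0,-0.6,0,0,0,0,0,0,-0.6,0,0,0,0,0,0,-0.6,0,0,0,0,0,0,-0.6,0,0,0,0,0,0,-0.6,0,0,0,0,0,0,-0.6,0,0,0,0,0,0,0,0,0,0,0,0,0,0,0,0,0,0,0])

```text
time_s: 10.25
position: [0.6007, 0.2335, 0.2785]
orientation: [[0.005, -0.001, -1.0], [0.002, -1.0, 0.001], [-1.0, -0.002, -0.005]]
force: [-0.8, 0.4, 0.3]
opening: -0.0001
```

```bash
python3 - <<'E'
from h import *
snap('scene','scene6');snap('side','side6')
print(bot.state()['position'],bot.state()['force'])
a=cv2.imread('pics/scene6.png')[90:290,160:360];b=cv2.imread('pics/side6.png')[120:340,140:360]
cv2.imwrite('pics/f6.png',np.hstack([cv2.resize(a,(400,400)),cv2.resize(b,(400,400))]))
for n in('scene6','side6'):
  p,d=cloud(n)
  for nm,(z0,z1,x0,x1,y0,y1) in dict(tag=(.105,.15,.45,.6,-.12,.28),front=(.025,.06,.39,.465,-.14,.3),oil=(.02,.14,.45,.58,.31,.42),key=(.008,.03,.35,.7,-.35,-.17)).items():
    m=(p[...,2]>z0)&(p[...,2]<z1)&(p[...,0]>x0)&(p[...,0]<x1)&(p[...,1]>y0)&(p[...,1]<y1)
    k,l,st,c=cv2.connectedComponentsWithStats(m.astype(np.uint8))
    for i in range(1,k):
      if st[i,4]>8:
        w=p[l==i]; q=cloud(n[:-1]+'0')[0][l==i]
        print(n,nm,st[i,4],w.mean(0).round(3),'before/same px',q.mean(0).round(3))
E
```

```text
[0.59894167 0.2324716  0.27514212] [-0.27268567 -0.64518489 -1.18138641]
scene6 tag 92 [0.486 0.231 0.114] before/same px [0.421 0.308 0.01 ]
scene6 tag 102 [0.487 0.129 0.114] before/same px [0.487 0.13  0.114]
scene6 tag 44 [0.563 0.03  0.117] before/same px [0.547 0.046 0.087]
scene6 tag 49 [ 0.563 -0.069  0.117] before/same px [ 0.532 -0.045  0.06 ]
scene6 front 14 [0.457 0.241 0.038] before/same px [0.456 0.241 0.038]
scene6 front 54 [0.45  0.002 0.034] before/same px [ 0.465 -0.01   0.059]
scene6 oil 260 [0.522 0.341 0.066] before/same px [0.523 0.34  0.067]
scene6 key 206 [ 0.601 -0.247  0.013] before/same px [ 0.601 -0.247  0.013]
side6 tag 164 [ 0.557 -0.065  0.115] before/same px [ 0.598 -0.154  0.009]
side6 tag 189 [0.557 0.034 0.115] before/same px [ 0.592 -0.029  0.025]
side6 tag 132 [0.483 0.134 0.116] before/same px [0.481 0.137 0.122]
side6 tag 161 [0.483 0.234 0.116] before/same px [0.508 0.194 0.029]
side6 front 116 [0.447 0.006 0.035] before/same px [0.447 0.005 0.034]
side6 front 109 [0.45  0.254 0.047] before/same px [0.45  0.254 0.047]
side6 oil 762 [0.5   0.363 0.085] before/same px [0.499 0.365 0.09 ]
side6 key 196 [ 0.593 -0.242  0.014] before/same px [ 0.591 -0.238  0.018]
```

View pics/f6.png

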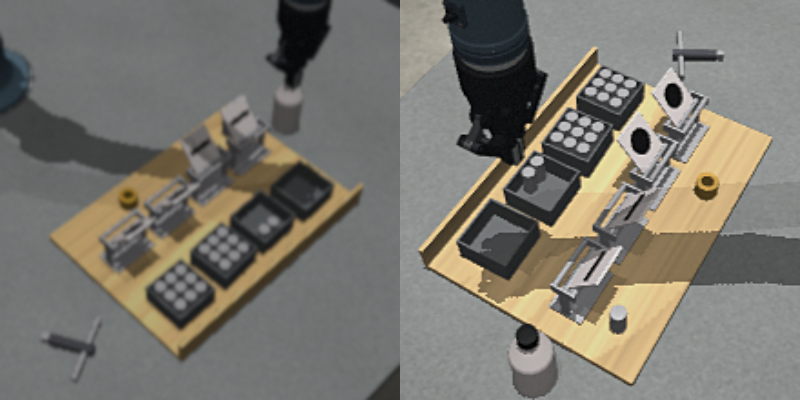

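Discs face up at the two full bins, bars face up at the part-full and empty ones, the bystanders haven't moved, and the arm is clear. Handing in.

```bash
python3 -c "
from rig import bot
print(bot.hand_in())"
```

```text
the job is handed in; nothing more can be done
None
```

The tags now match the bins, and I handed the job in at about 10.3 s of the 51 s allowed.

| Bin, from the -y side | Contents | Tag before | What I did | Tag now |
|---|---|---|---|---|
| 1 | full | towards robot | pushed over with shut fingertips | leans to bin, disc up |
| 2 | full | towards robot | pushed over with shut fingertips | leans to bin, disc up |
| 3 | part full | towards robot | left alone | towards robot, bar up |
| 4 | empty | towards bin | pushed over from the bin side | towards robot, bar up |

- **Tags:** the last scene and side views both showed the four tags as listed, with the free edges at x≈0.57 for the first two and x≈0.475 for the others.
- **Loose items:** the blank, bushing, oil bottle and chuck key were where they started, to within the camera's accuracy.
- **Forces:** the readings at the end of each move were about 1 N; I did not read the force during a push.
- **Arm:** it ended lifted clear and touching nothing.
- **Failed checks:** none. The two cameras differed by up to about 6 mm in the averaged tag positions, which didn't affect the result.

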